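Press the lid home on a wax-colour tin

ROBOT

A 6-joint arm with a two-finger parallel gripper is mounted at the origin on the work surface. World frame = base frame: x ahead of the robot, y to its left, z up, the work surface at z = 0. Lengths are in m, angles in rad, forces in N, time in s.
With the tool pointing down it reaches from about 0.35 to 0.85 m from the base axis. Payload 8.1 kg.
Tool frame: the origin (TCP) lies on the mounting face of the last link; the fingertips stand 186 mm ahead of it and the grasp point (between the pads) lies 167 mm ahead of it; z points along the fingers, y is the line along which they close (so a half turn about z gives the same grasp; the last joint's range is limited). The gripper opens to 93 mm and grips with 3 to 60 N. Pads are 15 mm wide; open, the fingers measure 128 mm over their backs; the gripper's body (75 mm by 188 mm) begins 65 mm behind the grasp point.
Start: joints at [1.23, 0.13, 1.488, -0, 1.523, -0.085], TCP at [0.152, 0.58, 0.405] pointing down, gripper open.
Joint ranges: [-2.96, 2.96], [-0.89, 2.26], [0.02, 2.5], [-1.34, 4.48], [0, 2.73], [-2.66, 2.66]. Speed limits (rad/s): [2.39, 2.39, 2.79, 3.14, 3.14, 3.14].

INTERFACE

Orientations are given as a rotation vector (axis times angle).
In Python, from plant import * gives the robot as it stands. The module is installed in compiled form; this text tells all that it offers.
- The arm moves only by the tool arm_command, never from a script. Its argument "increments" is a list of rows, each a list of 6 numbers: the shift along the tool's x, y, z in units of 0.2 m (1.0 is 0.2 m), then the turn, a rotation vector about the tool's x, y, z in units of pi rad (1.0 is pi rad). A call has exactly 5 rows; each row is the pose to reach, as a shift and turn from the pose commanded when the call began, along the tool's axes at that moment, turning the shorter way round; what a row does not reach only later rows make up. A row lasts 1/8 s, in which the tool goes at most 62.5 mm and 10.7 degrees, less where a joint would pass 70% of its speed; a pose out of reach is approached as far as the arm can. A call with a number of a shift or a turn outside -1 to 1 is refused whole. A call with a gripper value outside its range is refused whole. "fingers" is the closure, from -1 (fully open) to 1 (shut), set as the call begins (left out, the last holds). The fingers move at their own pace and stop on an object; "force" is the grip in N (left out, the last holds). Time passes only in rows, so rows that repeat a pose let the fingers close, or fill a call up. It gives the time, the measured TCP pose, the force, the opening and the grip force at its end, in the units of the state.
- read_state(): the state, without advancing time (a new reading comes with each control period).
- read_camera(name): name is "scene" or "top" or "wrist"; returns a dict with "image" (480x640x3 uint8, red, green, blue), "fx", "fy", "cx", "cy" (pixels), "T" (4x4, takes a point from camera to world coordinates). Camera axes: x right, y down, z forward; pixel columns grow to the right and rows downward; lengths in m; the calibration is good to about 2 mm. A picture is of the moment at which its call begins. There is no depth.
- close_job(): hands the job in; it is judged then, once.
The state is a dict: "t": time; "q": joint angles; "dq": joint speeds; "joint_torque": joint torques, N m; "tool_pos": TCP position; "orientation": TCP orientation; "force": force on the tool from outside, world axes, zero at the start; "wrist_torque": the same for the moment, N m; "opening": finger opening in m; "gripper_force": force on a finger pad.
Only numpy, scipy, OpenCV 4.12 (cv2) and the standard library are available. Lean on these libraries where they do the work, as an engineer would, in place of code of your own. Each camera call takes 0.05 s, during which the arm holds its last target. There are 200 camera calls.

TASK

Take the red grip of the lid press and pull the lever until the ram has pushed the tin's lid fully home, flush with the rim; keep it pressed firmly for about a second without crushing the tin, then ease the lever slowly all the way back up against its spring, never letting it fly, and let go of it. Do not touch the tin with the gripper, and leave the other things on the bench where they are.

Things in the scene. Friction and masses are not known exactly. Their poses are not given: they have to be found in the camera images.
- press: Green bench press, fixed. Origin: underside centre of its 200 x 240 x 20 mm base plate, below the ram's axis; x points to its back (away from the robot at yaw 0), z up. Two posts at y = +-95 mm, 270 mm high, carry a crosshead 182 to 235 mm above the bench, its front at x = -32 mm; on the posts stand two thin lamp stems. Its front (-x) is where the lever is worked.
- hood (a point): Middle of the lower front edge of the grey lamp hood over the press (x -72, z 426 mm in the press's frame). The hood is 340 mm wide along y and 82 mm deep towards the back, 90 mm above the raised grip. To clear it, come to the grip with the tool leaning 25 to 45 degrees from vertical: fingers pointing to the press's back and down, closing along its y.
- lever_hinge (a point): Hinge of the lever: 50 mm behind the ram's axis, 210 mm above the bench. The lever turns about the press's y axis.
- lever_grip (a point): Centre of the red grip on the lever's end: a round barrel 34 mm in diameter, 44 mm long, lying along the press's y axis; pinch it across its two flat ends (44 mm apart). It is 180 mm from the hinge; at rest 45 degrees up in front of the hinge, 337 mm above the bench. The grip can turn between the fingers, so once it has come forward of the hood the tool may be brought upright.
- lever (a joint): Lever angle, rad: 0 at rest (45 degrees up, held by its spring), growing as the grip is pulled to the front and down; 0.785 is level, end stop 1.15. At angle q the grip is 180*cos(0.785-q) mm in front of the hinge and 180*sin(0.785-q) mm above it. It takes about 4 N at the grip at rest, 8 N when level, 5 N more while the lid slides. Let go, it flies up.
- ram: Steel ram with a spring-cushioned pressing disc 60 mm in diameter (15 N per mm). Origin: centre of the disc's underside, 165 mm above the bench at rest. It comes down 50 mm per rad of lever; 10 N more at the grip is about 36 N more at the ram. Firm is 30 to 70 N on the tin (16 to 28 N at the grip in all); over 90 N (about 33 N at the grip) crushes it.
- bolster: Steel disc 96 mm in diameter, 40 mm thick, screwed up or down in the press's base below the ram, so that its height differs from time to time; fixed. Origin: centre of its underside, its top 40 mm higher.
- tin: Tin with a blue band, 80 mm in diameter, standing loose on the bolster under the ram. Origin: centre of its underside; its rim is 80 mm higher. A brass lid, 72 mm in diameter, sits in its mouth and stands proud of the rim by up to 10 mm.
- lid (a joint): How far the lid has been pushed in, in m: 0 with its top 10 mm above the rim, 0.010 fully home, flush with the rim (hard stop). It starts between 0 and 0.003, stays where it is left, and slides under about 20 N. The ram meets it at a lever angle of 0.44 to 0.82, and it is home and firmly pressed at 0.66 to 1.03.
- paint_tin: Bystander: closed can with a red label, 72 mm in diameter, 85 mm high, beside the press; origin at its underside centre.
- pigment_jar: Bystander: jar with a yellow label and black cap, 60 mm in diameter, 75 mm high, beside the press; origin at its underside centre.
- spool: Bystander: wooden spool, 56 mm in diameter, 60 mm high, standing on end on the bench in front of the press, to its left (press +y); origin at its underside centre.
Mind the look-alikes: they are no part of the job. What is shaped like the tin but orange is not meant.

How it is judged:
On the way, in this order (a step that is already met when the one before it is completed fails the run):
1. the ram has pushed the lid home and keeps pressing firmly on it (over 25 N) for half a second (value of joint lid above 0.0085 m and contact force between ram and tin above 25 N), for 0.5 s.
2. the lever has been eased back up (value of joint lever below 0.1 rad), for 0.2 s.
At the end, for the whole second after the job is handed in: The lid is home to within 1.5 mm, the lever is back up at rest (within 0.06 rad), and the tin stands upright and still on the bolster, within 15 mm of the ram's axis (value of joint lid above 0.0085 m and value of joint lever below 0.06 rad and angle between tin's own z axis and vertical below 0.06 rad and horizontal distance between tin and ram below 0.015 m and linear speed of tin below 0.02 m/s); the robot touches nothing.
It fails at once if the lever flies back: faster than 1 rad/s upwards while more than 0.15 rad from its rest (velocity of joint lever below -1 rad/s and value of joint lever above 0.15 rad).
It fails at once if the tin is crushed: the ram presses on it with over 90 N (contact force between ram and tin above 90 N).
It fails at once if the gripper or arm touches the tin (contact force between any of the fingers, the arm and tin above 1 N).
It fails at once if a bystander is moved by more than 20 mm (distance of any of paint_tin, pigment_jar, spool from where it was at the start of the episode above 0.02 m).
It also fails if it takes over 61 s, if anything falls off the work surface, if the arm or the gripper's body presses on something with over 40 N, if the wrist force passes 120 N, or if a joint passes its speed limit or range.

## Working session

There is one attempt and no reset: what is moved stays moved. The work goes in short steps, Python scripts to look and compute and a tool call to move; the robot and the scene stay as the last step left them, time stands still between calls to the robot, and variables do not carry over. Pictures are saved under pics/ and viewed, at most 10 in all, crops included, and the job is handed in when it is done.

Besides the shell and the picture viewer there is one more tool, called after "Emit:" in YAML: its name, and indented under it one key for each argument. arm_command: Moves the arm, as the interface text tells. Shifts and turns lie within -1 to 1; 1 stands for 0.2 m of shift or pi rad of turn. Its arguments: {"type":"object","properties":{"increments":{"type":"array","items":{"type":"array","items":{"type":"number","minimum":-1,"maximum":1}}},"fingers":{"type":"number"},"force":{"type":"number"}},"required":["increments"]}

```bash
mkdir -p pics; python3 - <<'E'
from plant import *
import cv2,numpy as np
s=read_state();print({k:np.round(v,3) for k,v in s.items()})
for n in("scene","top"):
    c=read_camera(n);cv2.imwrite(f"pics/{n}0.png",c["image"][:,:,::-1]);print(n,c["fx"],c["cx"],c["cy"],np.round(c["T"],3))
    np.savez(f"{n}0.npz",**c)
E
```

```text
{'t': np.float64(0.0), 'q': array([ 1.23 ,  0.131,  1.489,  0.   ,  1.523, -0.085]), 'dq': array([-0.   ,  0.   ,  0.001, -0.001, -0.002,  0.001]), 'joint_torque': array([-1.0000e-03, -5.5986e+01, -4.9175e+01,  7.7000e-02,  3.6000e-02,
       -0.0000e+00]), 'tool_pos': array([0.152, 0.58 , 0.404]), 'orientation': array([-4.010e-01, -3.115e+00,  3.000e-03]), 'force': array([-0.186, -0.835, -0.201]), 'wrist_torque': array([ 0.014, -0.034,  0.035]), 'gripper_force': np.float64(0.0), 'opening': np.float64(0.093)}
scene 504.4625255459151 321.0250973008466 242.50066165981355 [[-0.31   0.551 -0.775  1.565]
 [ 0.951  0.172 -0.257  0.361]
 [-0.008 -0.817 -0.577  0.898]
 [ 0.     0.     0.     1.   ]]
top 527.3035736258157 317.9369584213246 233.72644052835096 [[ 0.004 -0.995  0.099  0.567]
 [-1.    -0.003  0.015  0.049]
 [-0.014 -0.099 -0.995  1.216]
 [ 0.     0.     0.     1.   ]]
```

View pics/scene0.png

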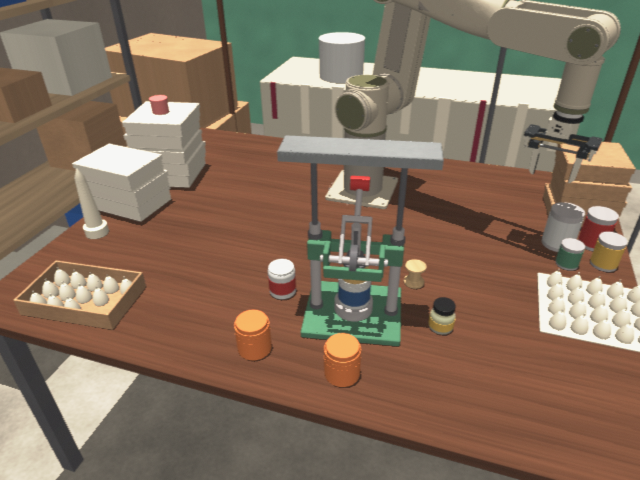

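View pics/top0.png

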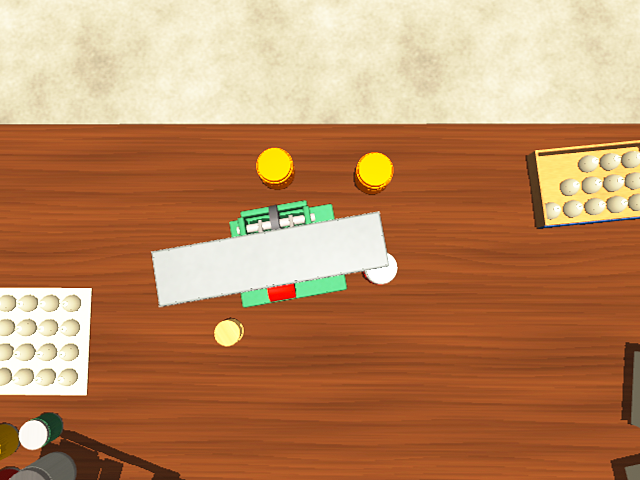

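The top view shows the red grip at about (282,292), in front of the grey hood with corners (152,251), (379,212), (388,265) and (160,305). In the scene view the grip is at about (360,183) and the blue tin is under the ram at (354,295).

```bash
cat > h.py <<'E'
import numpy as np,cv2
def ray(c,u,v):
    T=c["T"];d=T[:3,:3]@np.array([(u-c["cx"])/c["fx"],(v-c["cy"])/c["fy"],1]);return T[:3,3],d/np.linalg.norm(d)
def onz(c,u,v,z):
    o,d=ray(c,u,v);return o+d*(z-o[2])/d[2]
def proj(c,p):
    T=c["T"];q=T[:3,:3].T@(np.asarray(p)-T[:3,3]);return float(c["cx"]+c["fx"]*q[0]/q[2]),float(c["cy"]+c["fy"]*q[1]/q[2])
def red(c,box):
    h=cv2.cvtColor(np.ascontiguousarray(c["image"]),cv2.COLOR_RGB2HSV)
    m=(((h[...,0]<5)|(h[...,0]>174))&(h[...,1]>190)&(h[...,2]>110)).astype(np.uint8)
    u0,u1,v0,v1=box;k=np.zeros_like(m);k[v0:v1,u0:u1]=m[v0:v1,u0:u1]
    n,l,st,ce=cv2.connectedComponentsWithStats(k);i=1+np.argmax(st[1:,4]);return st[i],ce[i],cv2.minAreaRect(cv2.findNonZero((l==i).astype(np.uint8)))
E
python3 - <<'E'
from h import *
s=dict(np.load("scene0.npz"));t=dict(np.load("top0.npz"))
a=red(s,(330,390,165,200));b=red(t,(250,320,270,310));print(a,b)
o1,d1=ray(s,*a[1]);o2,d2=ray(t,*b[1])
k=np.linalg.lstsq(np.c_[d1,-d2],o2-o1,rcond=None)[0];print(o1+k[0]*d1,o2+k[1]*d2)
print("top ray at .345",onz(t,*b[1],.345))
for z in(.426,.44):
    P=np.array([onz(t,u,v,z) for u,v in((152,251),(379,212),(388,265),(160,305))]);print(P.round(3))
    print([np.linalg.norm(P[i]-P[i-1]).round(3) for i in range(4)],np.arctan2(*(P[1]-P[0])[[0,1]]*[1,-1]),np.arctan2((P[2]-P[3])[0],-(P[2]-P[3])[1]))
# yaw from plane front edge at z=.02
A,B=onz(t,243,307,.02),onz(t,346,290,.02);print(A,B,np.linalg.norm(A-B),np.arctan2((B-A)[0],-(B-A)[1]))
for n,(u,v),z in(("spool",(228,332),.06),("paint",(381,267),.085)):print(n,onz(t,u,v,z))
print("jar",onz(s,444,306,.075), "spool",onz(s,416,267,.06),"paint",onz(s,282,269,.085))
E
```

```text
Traceback (most recent call last):
  File "h.py", line 12, in red
    n,l,st,ce=cv2.connectedComponentsWithStats(k);i=1+np.argmax(st[1:,4]);return st[i],ce[i],cv2.minAreaRect(cv2.findNonZero((l==i).astype(np.uint8)))
                                                      ~~~~~~~~~^^^^^^^^^^
ValueError: attempt to get argmax of an empty sequence
```

```bash
sed -i 's/\[...,1\]>190/[...,1]>150/; s/<5)/<8)/' h.py
cat > m.py <<'E'
from h import *
s=dict(np.load("scene0.npz"));t=dict(np.load("top0.npz"))
print(s["image"][183,360],t["image"][292,282])
a=red(s,(330,390,165,200));b=red(t,(250,320,270,310));print(a,b)
o1,d1=ray(s,*a[1]);o2,d2=ray(t,*b[1])
k=np.linalg.lstsq(np.c_[d1,-d2],o2-o1,rcond=None)[0];print(o1+k[0]*d1,o2+k[1]*d2)
print("top ray at .345",onz(t,*b[1],.345))
for z in(.426,.44):
    P=np.array([onz(t,u,v,z) for u,v in((152,251),(379,212),(388,265),(160,305))]);print(P.round(3))
    print([np.linalg.norm(P[i]-P[i-1]).round(3) for i in range(4)],[np.arctan2(-e[0],e[1]).round(3) for e in(P[0]-P[1],P[3]-P[2])])
A,B=onz(t,243,307,.02),onz(t,346,290,.02);e=A-B;print(A,B,np.linalg.norm(e),np.arctan2(-e[0],e[1]))
for n,(u,v),z in(("spool",(228,332),.06),("paint",(381,267),.085)):print(n,onz(t,u,v,z))
print("jar",onz(s,444,306,.075), "spool",onz(s,416,267,.06),"paint",onz(s,282,269,.085))
E
python3 m.py
```

```text
[146  50  48] [255  21   0]
(array([351, 176,  19,  15, 239], dtype=int32), array([359.66527197, 182.24267782]), ((359.54510498046875, 182.50411987304688), (18.197683334350586, 13.761432647705078), 5.19442892074585)) (array([267, 284,  29,  18, 370], dtype=int32), array([281.3027027 , 292.12162162]), ((281.2919616699219, 292.1543884277344), (13.844898223876953, 26.82086753845215), 79.99201965332031))
[0.55713575 0.12155662 0.33777486] [0.55686969 0.12248866 0.33785569]
top ray at .345 [0.55694882 0.12189161 0.345     ]
[[ 0.619  0.311  0.426]
 [ 0.679 -0.031  0.426]
 [ 0.599 -0.044  0.426]
 [ 0.538  0.296  0.426]]
[np.float64(0.082), np.float64(0.348), np.float64(0.081), np.float64(0.346)] [np.float64(0.174), np.float64(0.177)]
[[ 0.618  0.306  0.44 ]
 [ 0.677 -0.03   0.44 ]
 [ 0.598 -0.042  0.44 ]
 [ 0.538  0.292  0.44 ]]
[np.float64(0.081), np.float64(0.341), np.float64(0.08), np.float64(0.34)] [np.float64(0.174), np.float64(0.177)]
[0.51962915 0.23508837 0.02      ] [0.55876725 0.00308929 0.02      ] 0.23527721335487126 0.16712580510127606
spool [0.46729437 0.2604757  0.06      ]
paint [ 0.60845277 -0.06927488  0.085     ]
jar [0.62276103 0.35604783 0.075     ] spool [0.47244786 0.2659124  0.06      ] paint [ 0.61767561 -0.06160742  0.085     ]
```

```bash
cat > p.py <<'E'
from plant import *
from h import *
from scipy.spatial.transform import Rotation as R
yaw=.172;X=np.array([np.cos(yaw),np.sin(yaw),0]);Y=np.array([-X[1],X[0],0]);Z=np.array([0,0,1.])
G0=np.array([.557,.122,.337]);H=G0+X*.1273-Z*.1273
def grip(q):a=.785-q;return H-X*.18*np.cos(a)+Z*.18*np.sin(a)
def pose(q,lean,back=0.,sg=None):
    th=np.radians(lean);z=X*np.sin(th)-Z*np.cos(th);s=read_state();r0=R.from_rotvec(s["orientation"])
    c=[R.from_matrix(np.c_[np.cross(k*Y,z),k*Y,z]) for k in(1,-1)]
    return grip(q)-z*(.167+back),min(c,key=lambda r:(r0.inv()*r).magnitude())
def inc(p,r):
    s=read_state();r0=R.from_rotvec(s["orientation"])
    return np.round(np.r_[r0.inv().apply(p-s["tool_pos"])/.2,(r0.inv()*r).as_rotvec()/np.pi],3).tolist()
def st():
    s=read_state();print({k:np.round(s[k],3).tolist() for k in("t","q","tool_pos","force","opening","gripper_force")})
    return s
E
python3 - <<'E'
from p import *
p,r=pose(0,40,.06);print(p,inc(p,r));print(R.from_rotvec(st()["orientation"]).as_matrix().round(2))
E
```

```text
[0.41321079 0.09702145 0.51082062] [-1.876, -2.008, -0.532, -0.048, -0.219, -0.13]
{'t': 0.1, 'q': [1.23, 0.131, 1.489, -0.0, 1.523, -0.085], 'tool_pos': [0.152, 0.58, 0.404], 'force': [-0.074, 0.605, 0.557], 'opening': 0.093, 'gripper_force': 0.0}
[[-0.97  0.25 -0.  ]
 [ 0.25  0.97 -0.  ]
 [ 0.   -0.   -1.  ]]
```

Emit:
arm_command:
  increments:
    - [-0.19,-0.2,-0.05,0,-0.02,-0.01]
    - [-0.38,-0.4,-0.1,0,-0.05,-0.03]
    - [-0.56,-0.6,-0.16,-0.01,-0.08,-0.05]
    - [-0.75,-0.8,-0.21,-0.02,-0.1,-0.06]
    - [-0.94,-1.0,-0.26,-0.02,-0.12,-0.07]
  fingers: -1
  force: 40

```text
t: 0.72
tool_pos: [0.2834, 0.3378, 0.4567]
orientation: [0.043, 2.758, 0.019]
force: [0.7, 0.4, 0.5]
opening: 0.0935
gripper_force: 0.0
```

```bash
python3 -c "
from p import *
print(inc(*pose(0,40,.06)));st()"
```

```text
[-0.742, -1.18, -0.017, -0.028, -0.099, -0.058]
{'t': 0.725, 'q': [0.88, -0.456, 1.943, -0.292, 1.404, -0.647], 'tool_pos': [0.283, 0.338, 0.457], 'force': [0.669, 0.423, 0.451], 'opening': 0.094, 'gripper_force': 0.0}
```

Emit:
arm_command:
  increments:
    - [-0.13,-0.2,0,-0.005,-0.02,-0.01]
    - [-0.25,-0.4,0,-0.01,-0.04,-0.02]
    - [-0.37,-0.6,0,-0.02,-0.06,-0.04]
    - [-0.5,-0.8,0,-0.02,-0.08,-0.05]
    - [-0.62,-0.98,-0.01,-0.025,-0.09,-0.055]

```text
t: 1.35
tool_pos: [0.3917, 0.1379, 0.5006]
orientation: [-0.197, 2.467, 0.07]
force: [-0.2, 0.4, -0.0]
opening: 0.0928
gripper_force: 0.0
```

```bash
python3 -c "
from p import *
print(inc(*pose(0,40,.06)));st()"
```

```text
[-0.09, -0.219, 0.005, -0.002, -0.01, -0.003]
{'t': 1.35, 'q': [0.237, -0.773, 2.11, -0.052, 1.139, -1.488], 'tool_pos': [0.392, 0.138, 0.501], 'force': [-0.153, 0.43, -0.026], 'opening': 0.093, 'gripper_force': 0.0}
```

Emit:
arm_command:
  increments:
    - [-0.05,-0.11,0,0,-0.005,0]
    - [-0.09,-0.22,0,-0.002,-0.01,-0.003]
    - [-0.09,-0.22,0,-0.002,-0.01,-0.003]
    - [-0.09,-0.22,0,-0.002,-0.01,-0.003]
    - [-0.09,-0.22,0,-0.002,-0.01,-0.003]

```text
t: 1.98
tool_pos: [0.4123, 0.0988, 0.5115]
orientation: [-0.209, 2.437, 0.077]
force: [0.7, 0.4, -0.8]
opening: 0.0931
gripper_force: 0.0
```

```bash
python3 - <<'E'
from p import *
print(inc(*pose(0,40,.06)),inc(*pose(0,40,0)));st()
a=read_camera("wrist");b=read_camera("scene")
i=a["image"].copy()
print(proj(a,G0),proj(b,G0))
cv2.imwrite("pics/w1.png",np.hstack([cv2.resize(i,(400,300)),b["image"][100:400,240:640]])[:,:,::-1])
E
```

```text
[-0.0, -0.009, 0.004, 0.0, -0.0, -0.0] [-0.001, -0.01, 0.304, 0.0, -0.0, -0.0]
{'t': 1.975, 'q': [0.09, -0.763, 2.091, 0.059, 1.119, -1.658], 'tool_pos': [0.412, 0.099, 0.511], 'force': [0.661, 0.392, -0.813], 'opening': 0.093, 'gripper_force': 0.0}
(313.61431133954125, 258.11995864967884) (359.85399372805665, 182.5396823600709)
```

View pics/w1.png

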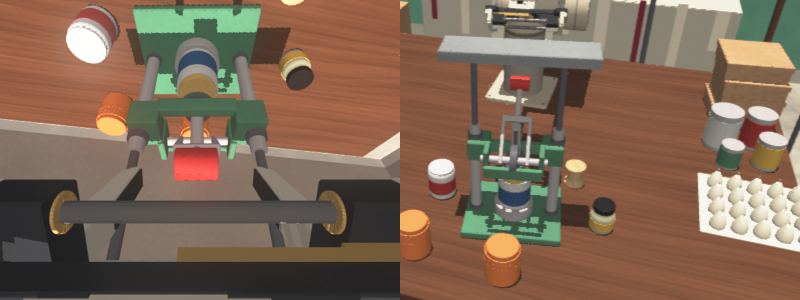

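The wrist view (left) shows the red grip centred at about (313,261) in full-frame pixels. My estimate projects to (314,258), so I can advance straight in.

Emit:
arm_command:
  increments:
    - [0,-0.01,0.08,0,0,0]
    - [0,-0.01,0.16,0,0,0]
    - [0,-0.01,0.24,0,0,0]
    - [0,-0.01,0.3,0,0,0]
    - [0,-0.01,0.3,0,0,0]

```text
t: 2.7
tool_pos: [0.4512, 0.1026, 0.4642]
orientation: [-0.208, 2.439, 0.076]
force: [0.2, -0.1, 0.4]
opening: 0.093
gripper_force: 0.0
```

Emit:
arm_command:
  increments:
    - [0,0,0,0,0,0]
    - [0,0,0,0,0,0]
    - [0,0,0,0,0,0]
    - [0,0,0,0,0,0]
    - [0,0,0,0,0,0]
  fingers: 1
  force: 50

```text
t: 3.32
tool_pos: [0.4509, 0.1026, 0.466]
orientation: [-0.208, 2.436, 0.076]
force: [-0.2, 0.0, 0.1]
opening: 0.0475
gripper_force: 0.0
```

```bash
python3 - <<'E'
from p import *
st()
a=read_camera("wrist");s=read_state()
r=R.from_rotvec(s["orientation"]);g=s["tool_pos"]+r.apply([0,0,.167]);print("grasp pt",g,g-G0,"lean",r.as_matrix()[:,2])
cv2.imwrite("pics/w2.png",a["image"][:,:,::-1])
for q in(.2,.4,.5,.6,.7,.8,.9,1.0):print(q,inc(*pose(q,40)))
E
```

```text
{'t': 3.325, 'q': [0.092, -0.642, 2.104, 0.061, 0.984, -1.665], 'tool_pos': [0.451, 0.103, 0.466], 'force': [-0.169, 0.003, 0.104], 'opening': 0.048, 'gripper_force': 0.0}
grasp pt [0.55643173 0.12198494 0.33799597] [-5.68274530e-04 -1.50596691e-05  9.95965285e-04] lean [ 0.63303565  0.1116975  -0.76602189]
0.2 [0.178, 0.001, 0.039, 0.001, 0.0, -0.001]
0.4 [0.344, 0.0, 0.107, 0.001, 0.0, -0.001]
0.5 [0.422, -0.0, 0.153, 0.001, 0.0, -0.001]
0.6 [0.494, -0.0, 0.207, 0.001, 0.0, -0.001]
0.7 [0.56, -0.001, 0.267, 0.001, 0.0, -0.001]
0.8 [0.621, -0.001, 0.334, 0.001, 0.0, -0.001]
0.9 [0.674, -0.001, 0.407, 0.001, 0.0, -0.001]
1.0 [0.72, -0.001, 0.484, 0.001, 0.0, -0.001]
```

View pics/w2.png

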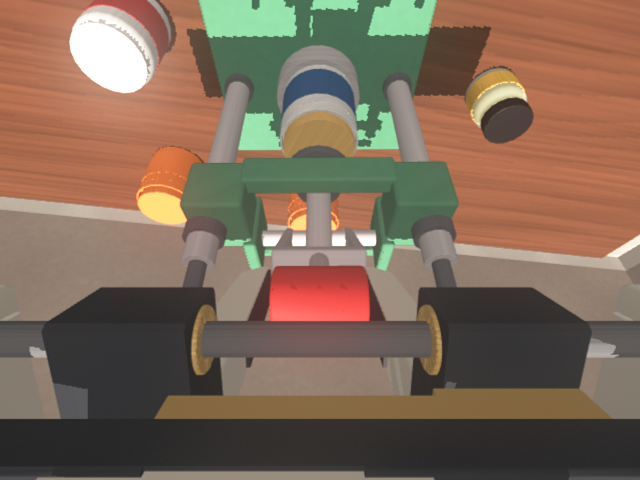

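The red grip at (320,293) is centred between the fingers, which are almost closed on its flat ends. One more hold will finish the pinch, then I start the pull.

Emit:
arm_command:
  increments:
    - [0,0,0,0,0,0]
    - [0,0,0,0,0,0]
    - [0,0,0,0,0,0]
    - [0,0,0,0,0,0]
    - [0,0,0,0,0,0]

```text
t: 4.0
tool_pos: [0.4507, 0.1035, 0.4659]
orientation: [-0.209, 2.436, 0.079]
force: [-1.2, 6.2, -0.1]
opening: 0.0437
gripper_force: 50.0
```

Emit:
arm_command:
  increments:
    - [0.035,0,0.006,0,0,0]
    - [0.07,0,0.013,0,0,0]
    - [0.105,0,0.021,0,0,0]
    - [0.14,0,0.029,0,0,0]
    - [0.178,0,0.039,0,0,0]

```text
t: 4.62
tool_pos: [0.4296, 0.0998, 0.4409]
orientation: [-0.208, 2.427, 0.079]
force: [-0.3, 5.7, 9.4]
opening: 0.0434
gripper_force: 50.0
```

```bash
cat >> p.py <<'E'
def rep(qs,lean=40):
    s=st();r=R.from_rotvec(s["orientation"]);g=s["tool_pos"]+r.apply([0,0,.167]);v=g-H
    q=.785-np.arctan2(v[2],-v@X);a=.785-q
    f=s["force"];t=-X*np.sin(a)-Z*np.cos(a) # direction of increasing q
    print("q",q.round(3),"rad",np.hypot(v[2],v@X).round(4),"y",(v@Y).round(4),"Ftan(pull)",(-f@t).round(2),"Frad",(f@(X*np.cos(a)-Z*np.sin(a))).round(2))
    for k in qs:print(k,inc(*pose(k,lean)))
E
python3 -c "
from p import *
rep([.25,.3,.35,.4,.45,.5])"
```

```text
{'t': 4.625, 'q': [0.087, -0.722, 2.198, 0.069, 0.962, -1.673], 'tool_pos': [0.43, 0.1, 0.441], 'force': [-0.274, 5.716, 9.354], 'opening': 0.043, 'gripper_force': 49.994}
q 0.171 rad 0.1812 y 0.0001 Ftan(pull) 8.06 Frad -4.81
0.25 [0.059, 0.0, 0.026, 0.0, 0.003, -0.0]
0.3 [0.101, 0.0, 0.041, 0.0, 0.003, -0.0]
0.35 [0.142, 0.0, 0.059, 0.0, 0.003, -0.0]
0.4 [0.183, 0.0, 0.079, 0.0, 0.003, -0.0]
0.45 [0.222, 0.0, 0.1, 0.0, 0.003, -0.0]
0.5 [0.26, -0.0, 0.124, 0.0, 0.003, -0.0]
```

```bash
cat >> p.py <<'E'
def seg(q1,l1,ql):
    p1,r1=pose(q1,l1)
    for q,l in ql:
        p,r=pose(q,l);print(q,l,np.round(np.r_[r1.inv().apply(p-p1)/.2,(r1.inv()*r).as_rotvec()/np.pi],3).tolist())
E
python3 -c "
from p import *
seg(.2,40,[(.25,40),(.28,39),(.31,38),(.34,36),(.37,34)])
seg(.37,34,[(.39,31),(.41,27),(.43,23),(.45,19),(.47,15)])"
```

```text
0.25 40 [0.043, 0.0, 0.014, 0.0, 0.0, 0.0]
0.28 39 [0.054, 0.0, 0.023, -0.0, 0.006, -0.0]
0.31 38 [0.064, 0.0, 0.034, -0.0, 0.011, 0.0]
0.34 36 [0.06, -0.0, 0.046, -0.0, 0.022, -0.0]
0.37 34 [0.055, 0.0, 0.06, -0.0, 0.033, -0.0]
0.39 31 [-0.029, 0.0, 0.011, 0.0, 0.017, 0.0]
0.41 27 [-0.072, 0.0, 0.026, 0.0, 0.039, 0.0]
0.43 23 [-0.115, -0.0, 0.045, 0.0, 0.061, 0.0]
0.45 19 [-0.157, -0.0, 0.069, -0.0, 0.083, -0.0]
0.47 15 [-0.198, 0.0, 0.097, 0.0, 0.106, 0.0]
```

Emit:
arm_command:
  increments:
    - [0.043,0,0.014,0,0,0]
    - [0.054,0,0.023,0,0.006,0]
    - [0.064,0,0.034,0,0.011,0]
    - [0.06,0,0.046,0,0.022,0]
    - [0.055,0,0.06,0,0.033,0]

```text
t: 5.25
tool_pos: [0.4287, 0.0995, 0.425]
orientation: [-0.217, 2.533, 0.069]
force: [-13.4, 2.3, 16.1]
opening: 0.0438
gripper_force: 50.0
```

```bash
python3 -c "
from p import *
rep([])"
```

```text
{'t': 5.25, 'q': [0.091, -0.666, 2.172, 0.054, 1.037, -1.664], 'tool_pos': [0.429, 0.1, 0.425], 'force': [-13.43, 2.3, 16.114], 'opening': 0.044, 'gripper_force': 50.012}
q 0.341 rad 0.1807 y 0.0 Ftan(pull) 9.04 Frad -18.51
```

Emit:
arm_command:
  increments:
    - [-0.029,0,0.011,0,0.017,0]
    - [-0.072,0,0.026,0,0.039,0]
    - [-0.115,0,0.045,0,0.061,0]
    - [-0.157,0,0.069,0,0.083,0]
    - [-0.198,0,0.097,0,0.106,0]

```text
t: 5.88
tool_pos: [0.4715, 0.1069, 0.4298]
orientation: [-0.246, 2.869, 0.035]
force: [-12.3, 2.8, 14.0]
opening: 0.044
gripper_force: 50.0
```

```bash
python3 -c "
from p import *
rep([]);seg(.47,15,[(.48,15),(.5,15),(.52,15),(.54,15),(.56,15),(.58,15),(.6,15),(.62,15),(.64,15),(.66,15)])"
```

```text
{'t': 5.875, 'q': [0.11, -0.341, 1.894, 0.018, 1.327, -1.634], 'tool_pos': [0.472, 0.107, 0.43], 'force': [-12.25, 2.764, 13.971], 'opening': 0.044, 'gripper_force': 50.021}
q 0.453 rad 0.1806 y 0.0 Ftan(pull) 9.43 Frad -15.51
0.48 15 [0.005, -0.0, 0.008, 0.0, 0.0, 0.0]
0.5 15 [0.014, -0.0, 0.023, 0.0, 0.0, 0.0]
0.52 15 [0.024, -0.0, 0.038, 0.0, 0.0, 0.0]
0.54 15 [0.032, -0.0, 0.054, 0.0, 0.0, 0.0]
0.56 15 [0.041, -0.0, 0.07, 0.0, 0.0, 0.0]
0.58 15 [0.049, -0.0, 0.086, 0.0, 0.0, 0.0]
0.6 15 [0.057, -0.0, 0.102, 0.0, 0.0, 0.0]
0.62 15 [0.065, -0.0, 0.118, 0.0, 0.0, 0.0]
0.64 15 [0.072, -0.0, 0.135, 0.0, 0.0, 0.0]
0.66 15 [0.079, -0.0, 0.151, 0.0, 0.0, 0.0]
```

```bash
sed -i 's/def grip(q):a=.785-q;return H-X\*.18\*np.cos(a)+Z\*.18\*np.sin(a)/RR=.1808\ndef grip(q):a=.785-q;return H-X*RR*np.cos(a)+Z*RR*np.sin(a)/' p.py
python3 -c "
from p import *
print(grip(0.47)-H)
import p
p1,r1=None,None
p.RR=.18;a=pose(.47,15);p.RR=.1808
for q in(.48,.49,.5,.51,.52):
    b=pose(q,15);print(q,(a[1].inv().apply(b[0]-a[0])/.2).round(3))
seg(.52,15,[(.53,15),(.54,15),(.55,15),(.56,15),(.57,15)])
"
```

```text
[-0.16936744 -0.02942191  0.05601482]
0.48 [ 0.008 -0.     0.005]
0.49 [ 0.013 -0.     0.013]
0.5 [ 0.018 -0.     0.021]
0.51 [ 0.022 -0.     0.029]
0.52 [ 0.027 -0.     0.036]
0.53 15 [0.005, 0.0, 0.008, 0.0, 0.0, 0.0]
0.54 15 [0.009, -0.0, 0.016, 0.0, 0.0, 0.0]
0.55 15 [0.013, -0.0, 0.024, 0.0, 0.0, 0.0]
0.56 15 [0.018, -0.0, 0.032, 0.0, 0.0, 0.0]
0.57 15 [0.022, 0.0, 0.04, 0.0, 0.0, 0.0]
```

Emit:
arm_command:
  increments:
    - [0.008,0,0.005,0,0,0]
    - [0.013,0,0.013,0,0,0]
    - [0.018,0,0.021,0,0,0]
    - [0.022,0,0.029,0,0,0]
    - [0.027,0,0.036,0,0,0]

```text
t: 6.5
tool_pos: [0.4681, 0.1063, 0.421]
orientation: [-0.246, 2.867, 0.035]
force: [-8.3, 2.9, 11.9]
opening: 0.0438
gripper_force: 50.0
```

```bash
python3 -c "
from p import *
rep([])
import time
b=read_camera('scene');rep([]);cv2.imwrite('pics/s3.png',cv2.resize(b['image'][170:350,280:440],(800,600)[:1]+(600,))[:,:,::-1] if 0 else cv2.resize(b['image'][170:350,280:440],(533,600))[:,:,::-1])"
```

```text
{'t': 6.5, 'q': [0.109, -0.351, 1.917, 0.019, 1.311, -1.635], 'tool_pos': [0.468, 0.106, 0.421], 'force': [-8.308, 2.89, 11.867], 'opening': 0.044, 'gripper_force': 50.014}
q 0.504 rad 0.1809 y -0.0 Ftan(pull) 9.27 Frad -10.68
{'t': 6.55, 'q': [0.109, -0.351, 1.917, 0.019, 1.311, -1.635], 'tool_pos': [0.468, 0.106, 0.421], 'force': [-7.984, 2.868, 11.885], 'opening': 0.044, 'gripper_force': 50.013}
q 0.506 rad 0.1809 y -0.0 Ftan(pull) 9.39 Frad -10.37
```

View pics/s3.png

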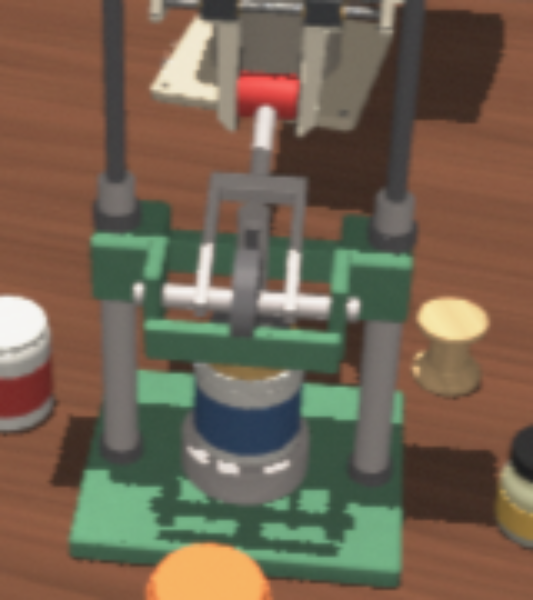

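The crop shows the grip held between the fingers, with the lever coming forward. The ram is hidden behind the crosshead and the tin's rim is at about (248,360). The force has not yet risen, so I carry on and watch it.

Emit:
arm_command:
  increments:
    - [0.008,0,0.008,0,0,0]
    - [0.012,0,0.016,0,0,0]
    - [0.016,0,0.024,0,0,0]
    - [0.021,0,0.032,0,0,0]
    - [0.025,0,0.04,0,0,0]

```text
t: 7.18
tool_pos: [0.4653, 0.1058, 0.4118]
orientation: [-0.246, 2.867, 0.035]
force: [-9.6, 2.5, 12.5]
opening: 0.0435
gripper_force: 50.0
```

```bash
sed -i 's/^RR=.*/RR=.1814/' p.py; python3 -c "
from p import *
rep([])
seg(.57,15,[(.58,15),(.59,15),(.6,15),(.61,15),(.62,15)])
seg(.62,15,[(.63,15),(.64,15),(.65,15),(.66,15),(.67,15)])
seg(.67,15,[(.68,15),(.69,15),(.7,15),(.71,15),(.72,15)])
seg(.72,15,[(.73,15),(.74,15),(.75,15),(.76,15),(.77,15)])
"
```

```text
{'t': 7.175, 'q': [0.109, -0.356, 1.937, 0.019, 1.296, -1.636], 'tool_pos': [0.465, 0.106, 0.412], 'force': [-9.574, 2.45, 12.517], 'opening': 0.043, 'gripper_force': 50.016}
q 0.558 rad 0.1814 y -0.0 Ftan(pull) 10.16 Frad -11.6
0.58 15 [0.004, -0.0, 0.008, 0.0, 0.0, 0.0]
0.59 15 [0.008, -0.0, 0.016, 0.0, 0.0, 0.0]
0.6 15 [0.012, -0.0, 0.024, 0.0, 0.0, 0.0]
0.61 15 [0.016, -0.0, 0.033, 0.0, 0.0, 0.0]
0.62 15 [0.02, -0.0, 0.041, 0.0, 0.0, 0.0]
0.63 15 [0.004, 0.0, 0.008, 0.0, 0.0, 0.0]
0.64 15 [0.007, 0.0, 0.017, 0.0, 0.0, 0.0]
0.65 15 [0.011, 0.0, 0.025, 0.0, 0.0, 0.0]
0.66 15 [0.014, 0.0, 0.033, 0.0, 0.0, 0.0]
0.67 15 [0.018, 0.0, 0.042, 0.0, 0.0, 0.0]
0.68 15 [0.003, -0.0, 0.008, 0.0, 0.0, 0.0]
0.69 15 [0.007, 0.0, 0.017, 0.0, 0.0, 0.0]
0.7 15 [0.01, 0.0, 0.025, 0.0, 0.0, 0.0]
0.71 15 [0.013, 0.0, 0.034, 0.0, 0.0, 0.0]
0.72 15 [0.016, -0.0, 0.043, 0.0, 0.0, 0.0]
0.73 15 [0.003, 0.0, 0.009, 0.0, 0.0, 0.0]
0.74 15 [0.006, 0.0, 0.017, 0.0, 0.0, 0.0]
0.75 15 [0.008, 0.0, 0.026, 0.0, 0.0, 0.0]
0.76 15 [0.011, 0.0, 0.035, 0.0, 0.0, 0.0]
0.77 15 [0.013, 0.0, 0.043, 0.0, 0.0, 0.0]
```

Emit:
arm_command:
  increments:
    - [0.01,0,0.007,0,0,0]
    - [0.015,0,0.015,0,0,0]
    - [0.019,0,0.023,0,0,0]
    - [0.023,0,0.031,0,0,0]
    - [0.028,0,0.039,0,0,0]

```text
t: 7.8
tool_pos: [0.4626, 0.1053, 0.4035]
orientation: [-0.245, 2.865, 0.035]
force: [-5.2, 4.1, 12.9]
opening: 0.0438
gripper_force: 50.0
```

```bash
python3 -c "
from p import *
rep([])"
```

```text
{'t': 7.8, 'q': [0.108, -0.363, 1.958, 0.019, 1.28, -1.636], 'tool_pos': [0.463, 0.105, 0.404], 'force': [-5.238, 4.109, 12.926], 'opening': 0.044, 'gripper_force': 50.007}
q 0.604 rad 0.1821 y -0.0001 Ftan(pull) 11.91 Frad -6.71
```

Emit:
arm_command:
  increments:
    - [0.006,0,0.008,0,0,0]
    - [0.01,0,0.016,0,0,0]
    - [0.014,0,0.024,0,0,0]
    - [0.017,0,0.032,0,0,0]
    - [0.021,0,0.041,0,0,0]

```text
t: 8.43
tool_pos: [0.4606, 0.1049, 0.3951]
orientation: [-0.245, 2.865, 0.035]
force: [-9.4, 3.7, 17.1]
opening: 0.0435
gripper_force: 50.0
```

```bash
python3 -c "
from p import *
rep([])"
```

```text
{'t': 8.425, 'q': [0.108, -0.365, 1.975, 0.019, 1.265, -1.637], 'tool_pos': [0.461, 0.105, 0.395], 'force': [-9.411, 3.719, 17.066], 'opening': 0.043, 'gripper_force': 50.015}
q 0.651 rad 0.1827 y -0.0001 Ftan(pull) 15.76 Frad -10.84
```

Emit:
arm_command:
  increments:
    - [0.006,0,0.008,0,0,0]
    - [0.009,0,0.017,0,0,0]
    - [0.012,0,0.025,0,0,0]
    - [0.015,0,0.034,0,0,0]
    - [0.019,0,0.042,0,0,0]

```text
t: 9.05
tool_pos: [0.4591, 0.1047, 0.3857]
orientation: [-0.245, 2.865, 0.035]
force: [-9.4, 2.6, 16.2]
opening: 0.0437
gripper_force: 50.0
```

```bash
python3 -c "
from p import *
rep([])"
```

```text
{'t': 9.05, 'q': [0.108, -0.365, 1.992, 0.019, 1.249, -1.638], 'tool_pos': [0.459, 0.105, 0.386], 'force': [-9.43, 2.573, 16.218], 'opening': 0.044, 'gripper_force': 50.016}
q 0.703 rad 0.1833 y -0.0001 Ftan(pull) 15.44 Frad -10.14
```

Emit:
arm_command:
  increments:
    - [0.005,0,0.009,0,0,0]
    - [0.008,0,0.017,0,0,0]
    - [0.01,0,0.026,0,0,0]
    - [0.013,0,0.035,0,0,0]
    - [0.015,0,0.043,0,0,0]

```text
t: 9.68
tool_pos: [0.4581, 0.1045, 0.3762]
orientation: [-0.246, 2.867, 0.035]
force: [-13.9, 2.4, 16.4]
opening: 0.0439
gripper_force: 50.0
```

```bash
python3 -c "
from p import *
rep([])
seg(.77,15,[(.78,15),(.79,15),(.8,15),(.81,15),(.82,15)])
seg(.82,15,[(.83,15),(.84,15),(.85,15),(.86,15),(.87,15)])"
```

```text
{'t': 9.675, 'q': [0.108, -0.362, 2.007, 0.019, 1.232, -1.638], 'tool_pos': [0.458, 0.105, 0.376], 'force': [-13.85, 2.402, 16.377], 'opening': 0.044, 'gripper_force': 50.021}
q 0.756 rad 0.184 y -0.0001 Ftan(pull) 15.99 Frad -13.7
0.78 15 [0.002, 0.0, 0.009, 0.0, 0.0, 0.0]
0.79 15 [0.005, 0.0, 0.017, 0.0, 0.0, 0.0]
0.8 15 [0.007, -0.0, 0.026, 0.0, 0.0, 0.0]
0.81 15 [0.009, 0.0, 0.035, 0.0, 0.0, 0.0]
0.82 15 [0.011, 0.0, 0.044, 0.0, 0.0, 0.0]
0.83 15 [0.002, -0.0, 0.009, 0.0, 0.0, 0.0]
0.84 15 [0.004, -0.0, 0.018, 0.0, 0.0, 0.0]
0.85 15 [0.006, -0.0, 0.027, 0.0, 0.0, 0.0]
0.86 15 [0.007, -0.0, 0.036, 0.0, 0.0, 0.0]
0.87 15 [0.009, -0.0, 0.044, 0.0, 0.0, 0.0]
```

Emit:
arm_command:
  increments:
    - [0.006,0,0.009,0,0,0]
    - [0.01,0,0.017,0,0,0]
    - [0.012,0,0.026,0,0,0]
    - [0.015,0,0.035,0,0,0]
    - [0.017,0,0.044,0,0,0]

```text
t: 10.3
tool_pos: [0.4573, 0.1044, 0.3669]
orientation: [-0.245, 2.866, 0.035]
force: [-11.6, 3.0, 15.3]
opening: 0.0437
gripper_force: 50.0
```

```bash
python3 -c "
from p import *
rep([])"
```

```text
{'t': 10.3, 'q': [0.108, -0.359, 2.022, 0.019, 1.214, -1.638], 'tool_pos': [0.457, 0.104, 0.367], 'force': [-11.599, 2.978, 15.289], 'opening': 0.044, 'gripper_force': 50.019}
q 0.806 rad 0.1847 y -0.0001 Ftan(pull) 15.52 Frad -10.59
```

Emit:
arm_command:
  increments:
    - [0.005,0,0.009,0,0,0]
    - [0.007,0,0.018,0,0,0]
    - [0.009,0,0.027,0,0,0]
    - [0.01,0,0.036,0,0,0]
    - [0.012,0,0.044,0,0,0]

```text
t: 10.92
tool_pos: [0.4571, 0.1044, 0.3577]
orientation: [-0.246, 2.867, 0.035]
force: [-14.9, 1.5, 19.4]
opening: 0.0439
gripper_force: 50.0
```

```bash
python3 -c "
from p import *
rep([])"
```

```text
{'t': 10.925, 'q': [0.108, -0.353, 2.034, 0.019, 1.197, -1.639], 'tool_pos': [0.457, 0.104, 0.358], 'force': [-14.897, 1.483, 19.408], 'opening': 0.044, 'gripper_force': 50.025}
q 0.856 rad 0.1855 y -0.0001 Ftan(pull) 20.38 Frad -13.01
```

Past the plateau: the force went from 15.5 to 20.4 N, so the lid is home. A small extra push, then hold for a second.

Emit:
arm_command:
  increments:
    - [0,0,0.004,0,0,0]
    - [0.001,0,0.008,0,0,0]
    - [0.002,0,0.011,0,0,0]
    - [0.002,0,0.011,0,0,0]
    - [0.002,0,0.011,0,0,0]

```text
t: 11.55
tool_pos: [0.4572, 0.1044, 0.3557]
orientation: [-0.246, 2.867, 0.035]
force: [-17.3, 0.3, 21.6]
opening: 0.0439
gripper_force: 50.0
```

```bash
python3 - <<'E'
from p import *
rep([])
b=read_camera("wrist");cv2.imwrite("pics/w4.png",b["image"][:,:,::-1])
E
```

```text
{'t': 11.55, 'q': [0.108, -0.351, 2.036, 0.019, 1.193, -1.639], 'tool_pos': [0.457, 0.104, 0.356], 'force': [-17.294, 0.321, 21.551], 'opening': 0.044, 'gripper_force': 50.03}
q 0.867 rad 0.1856 y -0.0001 Ftan(pull) 22.87 Frad -15.16
```

View pics/w4.png

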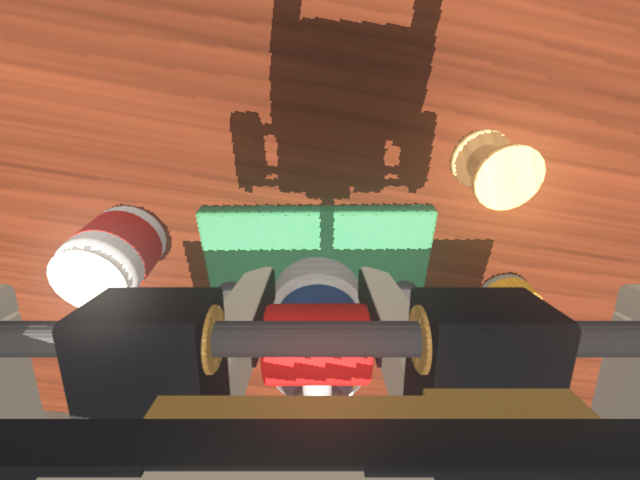

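The grip is still pinched at (318,345). The ram force comes to about 47 N, so I hold with a slight extra.

Emit:
arm_command:
  increments:
    - [0.001,0,0.005,0,0,0]
    - [0.001,0,0.005,0,0,0]
    - [0.001,0,0.005,0,0,0]
    - [0.001,0,0.005,0,0,0]
    - [0.001,0,0.005,0,0,0]

```text
t: 12.22
tool_pos: [0.4572, 0.1044, 0.3548]
orientation: [-0.246, 2.868, 0.035]
force: [-17.6, 1.2, 22.1]
opening: 0.0438
gripper_force: 50.0
```

Emit:
arm_command:
  increments:
    - [0,0,0,0,0,0]
    - [0,0,0,0,0,0]
    - [0,0,0,0,0,0]
    - [0,0,0,0,0,0]
    - [0,0,0,0,0,0]

```text
t: 12.85
tool_pos: [0.4573, 0.1044, 0.3548]
orientation: [-0.246, 2.868, 0.035]
force: [-18.0, 1.0, 21.6]
opening: 0.0437
gripper_force: 50.0
```

```bash
python3 - <<'E'
from p import *
rep([])
import p
# refit: commanded track radius; plan return from measured pose along line back
g0=lambda s:s["tool_pos"]+R.from_rotvec(s["orientation"]).apply([0,0,.167])
pts=np.array([[.451,.1027,.466,-.208,2.436,.076],[.4296,.0998,.4409,-.208,2.427,.079],[.4287,.0995,.425,-.217,2.533,.069],[.4715,.1069,.4298,-.246,2.869,.035],[.4681,.1063,.421,-.246,2.867,.035],[.4653,.1058,.4118,-.246,2.867,.035],[.4626,.1053,.4035,-.245,2.865,.035],[.4606,.1049,.3951,-.245,2.865,.035],[.4591,.1047,.3857,-.245,2.865,.035],[.4581,.1045,.3762,-.246,2.867,.035],[.4573,.1044,.3669,-.245,2.866,.035],[.4571,.1044,.3577,-.246,2.867,.035],[.4572,.1044,.3557,-.246,2.867,.035]])
g=pts[:,:3]+R.from_rotvec(pts[:,3:]).apply([0,0,.167]);u=np.c_[(g-G0)@X,g[:,2]]
A=np.c_[2*u,np.ones(len(u))];c=np.linalg.lstsq(A,(u**2).sum(1),rcond=None)[0]
print("circle",c[:2],np.sqrt(c[2]+c[:2]@c[:2]),"nominal",.1273,.2097);print(u.round(4))
E
```

```text
{'t': 12.85, 'q': [0.108, -0.35, 2.037, 0.019, 1.191, -1.639], 'tool_pos': [0.457, 0.104, 0.355], 'force': [-17.97, 1.043, 21.591], 'opening': 0.044, 'gripper_force': 50.031}
q 0.872 rad 0.1856 y -0.0001 Ftan(pull) 23.03 Frad -15.58
circle [0.15703968 0.19247553] 0.2147431510605252 nominal 0.1273 0.2097
[[-0.0004  0.3381]
 [-0.0208  0.314 ]
 [-0.0359  0.2872]
 [-0.0434  0.2685]
 [-0.0465  0.2598]
 [-0.0494  0.2506]
 [-0.0518  0.2424]
 [-0.0538  0.234 ]
 [-0.0554  0.2246]
 [-0.0567  0.215 ]
 [-0.0573  0.2058]
 [-0.0577  0.1965]
 [-0.0576  0.1945]]
```

```bash
cat > back.py <<'E'
import p;from p import *
def P(q):
    p.RR=np.interp(q,[0,.34,.5,.86],[.1801,.1807,.1809,.1855]);return pose(q,np.interp(q,[.2,.34,.45],[40,35,15]))
qs=np.r_[.872,.86,.84,.82,.80,.775,np.arange(.75,.45,-.025),np.arange(.435,.33,-.015),np.arange(.32,-.001,-.02),0,0]
for i in range(0,len(qs)-5,5):
    a=P(qs[i]);rows=[]
    for q in qs[i+1:i+6]:
        b=P(q);rows.append(np.round(np.r_[a[1].inv().apply(b[0]-a[0])/.2,(a[1].inv()*b[1]).as_rotvec()/np.pi],3).tolist())
    print(qs[i].round(3),qs[i+5].round(3),[[x[0],0,x[2],0,x[4],0] for x in rows])
E
python3 back.py
```

```text
0.872 0.775 [[-0.002, 0, -0.011, 0, 0.0, 0], [-0.007, 0, -0.029, 0, 0.0, 0], [-0.012, 0, -0.047, 0, 0.0, 0], [-0.018, 0, -0.064, 0, 0.0, 0], [-0.025, 0, -0.086, 0, 0.0, 0]]
0.775 0.65 [[-0.008, 0, -0.022, 0, 0.0, 0], [-0.017, 0, -0.043, 0, 0.0, 0], [-0.026, 0, -0.064, 0, 0.0, 0], [-0.035, 0, -0.085, 0, 0.0, 0], [-0.045, 0, -0.106, 0, 0.0, 0]]
0.65 0.525 [[-0.011, 0, -0.02, 0, 0.0, 0], [-0.022, 0, -0.04, 0, 0.0, 0], [-0.033, 0, -0.06, 0, 0.0, 0], [-0.045, 0, -0.079, 0, 0.0, 0], [-0.058, 0, -0.098, 0, 0.0, 0]]
0.525 0.405 [[-0.013, 0, -0.019, 0, 0.0, 0], [-0.025, 0, -0.038, 0, 0.0, 0], [-0.006, 0, -0.067, 0, -0.015, 0], [0.026, 0, -0.075, 0, -0.03, 0], [0.057, 0, -0.081, 0, -0.045, 0]]
0.405 0.32 [[0.03, 0, -0.009, 0, -0.015, 0], [0.06, 0, -0.015, 0, -0.03, 0], [0.089, 0, -0.019, 0, -0.045, 0], [0.118, 0, -0.022, 0, -0.061, 0], [0.124, 0, -0.032, 0, -0.07, 0]]
0.32 0.22 [[-0.006, 0, -0.008, 0, -0.004, 0], [-0.012, 0, -0.016, 0, -0.008, 0], [-0.018, 0, -0.023, 0, -0.012, 0], [-0.024, 0, -0.029, 0, -0.016, 0], [-0.03, 0, -0.035, 0, -0.02, 0]]
0.22 0.12 [[-0.007, 0, -0.005, 0, -0.004, 0], [-0.024, 0, -0.01, 0, -0.004, 0], [-0.042, 0, -0.015, 0, -0.004, 0], [-0.059, 0, -0.019, 0, -0.004, 0], [-0.077, 0, -0.023, 0, -0.004, 0]]
0.12 0.02 [[-0.018, 0, -0.003, 0, 0.0, 0], [-0.035, 0, -0.006, 0, 0.0, 0], [-0.053, 0, -0.009, 0, 0.0, 0], [-0.071, 0, -0.011, 0, 0.0, 0], [-0.089, 0, -0.013, 0, 0.0, 0]]
```

Emit:
arm_command:
  increments:
    - [-0.002,0,-0.011,0,0,0]
    - [-0.007,0,-0.029,0,0,0]
    - [-0.012,0,-0.047,0,0,0]
    - [-0.018,0,-0.064,0,0,0]
    - [-0.025,0,-0.086,0,0,0]

```text
t: 13.48
tool_pos: [0.458, 0.1044, 0.3708]
orientation: [-0.245, 2.867, 0.035]
force: [4.2, 4.7, 2.3]
opening: 0.0434
gripper_force: 50.0
```

```bash
python3 -c "
from p import *
rep([])"
```

```text
{'t': 13.475, 'q': [0.107, -0.359, 2.014, 0.02, 1.222, -1.638], 'tool_pos': [0.458, 0.104, 0.371], 'force': [4.156, 4.746, 2.322], 'opening': 0.043, 'gripper_force': 49.989}
q 0.786 rad 0.1842 y -0.0001 Ftan(pull) 2.32 Frad 4.91
```

Emit:
arm_command:
  increments:
    - [-0.008,0,-0.022,0,0,0]
    - [-0.017,0,-0.043,0,0,0]
    - [-0.026,0,-0.064,0,0,0]
    - [-0.035,0,-0.085,0,0,0]
    - [-0.045,0,-0.106,0,0,0]

```text
t: 14.1
tool_pos: [0.4612, 0.105, 0.3934]
orientation: [-0.245, 2.868, 0.035]
force: [4.9, 5.1, 1.1]
opening: 0.0439
gripper_force: 50.0
```

```bash
python3 -c "
from p import *
rep([])"
```

```text
{'t': 14.1, 'q': [0.108, -0.361, 1.975, 0.019, 1.264, -1.637], 'tool_pos': [0.461, 0.105, 0.393], 'force': [4.888, 5.115, 1.13], 'opening': 0.044, 'gripper_force': 49.987}
q 0.661 rad 0.1823 y -0.0001 Ftan(pull) 1.82 Frad 5.51
```

Emit:
arm_command:
  increments:
    - [-0.011,0,-0.02,0,0,0]
    - [-0.022,0,-0.04,0,0,0]
    - [-0.033,0,-0.06,0,0,0]
    - [-0.045,0,-0.079,0,0,0]
    - [-0.058,0,-0.098,0,0,0]

```text
t: 14.72
tool_pos: [0.4669, 0.106, 0.4148]
orientation: [-0.246, 2.869, 0.035]
force: [3.0, 5.3, 2.1]
opening: 0.0435
gripper_force: 50.0
```

Emit:
arm_command:
  increments:
    - [-0.013,0,-0.019,0,0,0]
    - [-0.025,0,-0.038,0,0,0]
    - [-0.006,0,-0.067,0,-0.015,0]
    - [0.026,0,-0.075,0,-0.03,0]
    - [0.057,0,-0.081,0,-0.045,0]

```text
t: 15.35
tool_pos: [0.4524, 0.1035, 0.4275]
orientation: [-0.233, 2.725, 0.051]
force: [13.6, 8.5, -4.0]
opening: 0.0436
gripper_force: 50.0
```

```bash
python3 -c "
from p import *
rep([])"
```

```text
{'t': 15.35, 'q': [0.102, -0.48, 2.016, 0.031, 1.198, -1.645], 'tool_pos': [0.452, 0.104, 0.427], 'force': [13.611, 8.509, -3.975], 'opening': 0.044, 'gripper_force': 49.973}
q 0.417 rad 0.1793 y -0.0 Ftan(pull) 1.64 Frad 15.3
```

Emit:
arm_command:
  increments:
    - [0.03,0,-0.009,0,-0.015,0]
    - [0.06,0,-0.015,0,-0.03,0]
    - [0.089,0,-0.019,0,-0.045,0]
    - [0.118,0,-0.022,0,-0.061,0]
    - [0.124,0,-0.032,0,-0.07,0]

```text
t: 15.98
tool_pos: [0.4267, 0.0991, 0.4226]
orientation: [-0.214, 2.509, 0.073]
force: [12.7, 8.0, -4.4]
opening: 0.0437
gripper_force: 50.0
```

```bash
python3 -c "
from p import *
rep([])"
```

```text
{'t': 15.975, 'q': [0.089, -0.687, 2.193, 0.059, 1.013, -1.667], 'tool_pos': [0.427, 0.099, 0.423], 'force': [12.728, 8.001, -4.425], 'opening': 0.044, 'gripper_force': 49.978}
q 0.338 rad 0.1794 y -0.0 Ftan(pull) 2.02 Frad 14.46
```

Emit:
arm_command:
  increments:
    - [-0.006,0,-0.008,0,-0.004,0]
    - [-0.012,0,-0.016,0,-0.008,0]
    - [-0.018,0,-0.023,0,-0.012,0]
    - [-0.024,0,-0.029,0,-0.016,0]
    - [-0.03,0,-0.035,0,-0.02,0]

```text
t: 16.6
tool_pos: [0.4274, 0.0993, 0.4319]
orientation: [-0.209, 2.449, 0.078]
force: [4.8, 7.5, -1.3]
opening: 0.0436
gripper_force: 50.0
```

Emit:
arm_command:
  increments:
    - [-0.007,0,-0.005,0,-0.004,0]
    - [-0.024,0,-0.01,0,-0.004,0]
    - [-0.042,0,-0.015,0,-0.004,0]
    - [-0.059,0,-0.019,0,-0.004,0]
    - [-0.077,0,-0.023,0,-0.004,0]

```text
t: 17.23
tool_pos: [0.4363, 0.1009, 0.4455]
orientation: [-0.208, 2.437, 0.079]
force: [-0.2, 7.1, 0.7]
opening: 0.0438
gripper_force: 50.0
```

```bash
python3 -c "
from p import *
rep([0.1,.05,0])
s=read_state();print(R.from_rotvec(s['orientation']).as_matrix()[:,2])"
```

```text
{'t': 17.225, 'q': [0.089, -0.693, 2.171, 0.066, 0.969, -1.67], 'tool_pos': [0.436, 0.101, 0.445], 'force': [-0.154, 7.056, 0.659], 'opening': 0.044, 'gripper_force': 49.997}
q 0.138 rad 0.1788 y 0.0001 Ftan(pull) 1.16 Frad 0.44
0.1 [-0.03, 0.001, -0.02, 0.0, -0.0, -0.001]
0.05 [-0.075, 0.001, -0.027, 0.0, -0.0, -0.001]
0 [-0.12, 0.001, -0.032, 0.0, -0.0, -0.001]
[ 0.6325793   0.11142824 -0.76643798]
```

Emit:
arm_command:
  increments:
    - [-0.02,0,-0.005,0,0,0]
    - [-0.04,0,-0.01,0,0,0]
    - [-0.06,0,-0.014,0,0,0]
    - [-0.08,0,-0.017,0,0,0]
    - [-0.1,0,-0.02,0,0,0]

```text
t: 17.85
tool_pos: [0.4461, 0.1027, 0.4566]
orientation: [-0.211, 2.454, 0.078]
force: [-58.5, -6.4, 4.7]
opening: 0.0436
gripper_force: 50.1
```

Emit:
arm_command:
  increments:
    - [-0.005,0,0,0,0,0]
    - [-0.008,0,0,0,0,0]
    - [-0.008,0,0,0,0,0]
    - [-0.008,0,0,0,0,0]
    - [-0.008,0,0,0,0,0]

```text
t: 18.48
tool_pos: [0.4465, 0.1027, 0.4569]
orientation: [-0.211, 2.457, 0.077]
force: [-60.1, -6.2, 6.9]
opening: 0.0439
gripper_force: 50.1
```

```bash
python3 -c "
from p import *
rep([0])"
```

```text
{'t': 18.475, 'q': [0.092, -0.646, 2.118, 0.061, 0.995, -1.665], 'tool_pos': [0.447, 0.103, 0.457], 'force': [-60.12, -6.249, 6.945], 'opening': 0.044, 'gripper_force': 50.075}
q 0.07 rad 0.1785 y 0.0002 Ftan(pull) -34.28 Frad -50.09
0 [-0.043, 0.001, -0.023, 0.001, -0.007, -0.0]
```

Emit:
arm_command:
  increments:
    - [0.006,0,0,0,0,0]
    - [0.012,0,0,0,0,0]
    - [0.018,0,0,0,0,0]
    - [0.018,0,0,0,0,0]
    - [0.018,0,0,0,0,0]

```text
t: 19.1
tool_pos: [0.4452, 0.1025, 0.4559]
orientation: [-0.21, 2.45, 0.078]
force: [-30.9, -1.1, -0.1]
opening: 0.0436
gripper_force: 50.0
```

```bash
python3 - <<'E'
from p import *
rep([0])
a=read_camera("wrist");b=read_camera("scene");t=read_camera("top")
for n,c,bx in(("s",b,(330,390,165,210)),("t",t,(250,320,270,330))):print(n,red(c,bx)[:2])
cv2.imwrite("pics/w5.png",np.hstack([cv2.resize(a["image"],(400,300)),cv2.resize(b["image"][130:280,270:470],(400,300))])[:,:,::-1])
E
```

```text
{'t': 19.1, 'q': [0.092, -0.654, 2.126, 0.063, 0.988, -1.666], 'tool_pos': [0.445, 0.102, 0.456], 'force': [-30.9, -1.065, -0.113], 'opening': 0.044, 'gripper_force': 50.042}
q 0.072 rad 0.1786 y 0.0002 Ftan(pull) -20.11 Frad -23.1
0 [-0.051, 0.001, -0.023, 0.001, -0.004, -0.0]
s (array([351, 176,  19,  14, 228], dtype=int32), array([359.76315789, 182.16666667]))
t (array([267, 284,  29,  18, 374], dtype=int32), array([281.09893048, 292.13101604]))
```

View pics/w5.png

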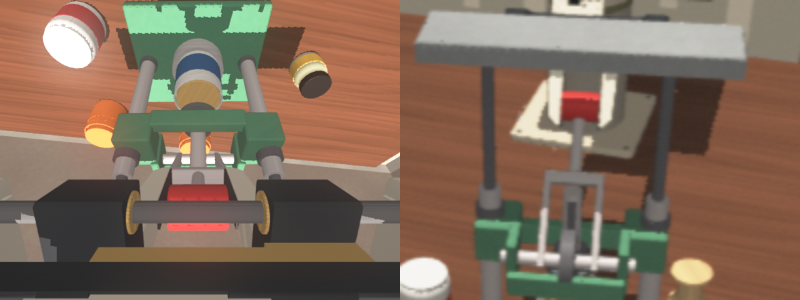

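The grip is back at its rest pixels, (359.8,182.2) against (359.7,182.2) at the start. The remaining force is the rest stop, because the pads slid a few mm along the grip. I relieve it, open and withdraw.

Emit:
arm_command:
  increments:
    - [0.006,0,0,0,0,0]
    - [0.012,0,0,0,0,0]
    - [0.018,0,0,0,0,0]
    - [0.018,0,0,0,0,0]
    - [0.018,0,0,0,0,0]

```text
t: 19.88
tool_pos: [0.444, 0.1022, 0.4549]
orientation: [-0.209, 2.443, 0.079]
force: [-1.1, 5.4, -6.7]
opening: 0.0431
gripper_force: 50.0
```

Emit:
arm_command:
  increments:
    - [0,0,0,0,0,0]
    - [0,0,0,0,0,0]
    - [0,0,0,0,0,0]
    - [0,0,0,0,0,0]
    - [0,0,0,0,0,0]
  fingers: -1

```text
t: 20.5
tool_pos: [0.4447, 0.1015, 0.4581]
orientation: [-0.207, 2.436, 0.076]
force: [-0.0, 0.3, 0.1]
opening: 0.0887
gripper_force: 0.0
```

Emit:
arm_command:
  increments:
    - [0,0,0,0,0,0]
    - [0,0,0,0,0,0]
    - [0,0,0,0,0,0]
    - [0,0,0,0,0,0]
    - [0,0,0,0,0,0]

```text
t: 21.12
tool_pos: [0.4447, 0.1015, 0.4579]
orientation: [-0.208, 2.436, 0.076]
force: [-0.4, -0.3, 0.1]
opening: 0.0931
gripper_force: 0.0
```

Emit:
arm_command:
  increments:
    - [0,0,-0.08,0,0,0]
    - [0,0,-0.16,0,0,0]
    - [0,0,-0.24,0,0,0]
    - [0,0,-0.32,0,0,0]
    - [0,0,-0.36,0,0,0]

```text
t: 21.75
tool_pos: [0.3984, 0.0936, 0.5147]
orientation: [-0.208, 2.434, 0.076]
force: [0.6, -0.3, -0.6]
opening: 0.0927
gripper_force: 0.0
```

```bash
python3 - <<'E'
from p import *
st()
a=read_camera("wrist");b=read_camera("scene");t=read_camera("top")
for n,c,bx in(("s",b,(330,390,165,210)),("t",t,(250,320,270,330))):print(n,red(c,bx)[:2])
cv2.imwrite("pics/w6.png",np.hstack([cv2.resize(a["image"],(400,300)),cv2.resize(b["image"][170:350,270:510],(400,300))])[:,:,::-1])
E
```

```text
{'t': 21.75, 'q': [0.077, -0.813, 2.112, 0.066, 1.145, -1.67], 'tool_pos': [0.398, 0.094, 0.515], 'force': [0.647, -0.344, -0.633], 'opening': 0.093, 'gripper_force': 0.0}
s (array([351, 176,  19,  14, 238], dtype=int32), array([359.68487395, 182.1512605 ]))
t (array([267, 284,  29,  18, 370], dtype=int32), array([281.3027027 , 292.12162162]))
```

View pics/w6.png

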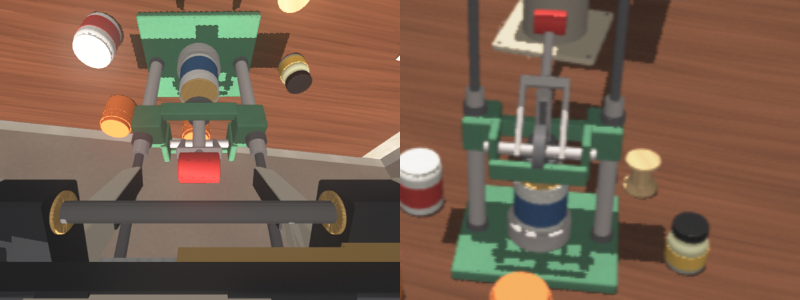

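The gripper is clear of the grip, the lever is at rest at its starting pixels, the tin stands upright and the bystanders have not moved. I hand in now.

```bash
python3 -c "
from plant import *
print(close_job())"
```

```text
the job is handed in; nothing more can be done
None
```

The job is handed in, but the hand-in returned no verdict: by the force readings the lid was pressed home and held at an estimated 47 N for over a second, and the lever was eased back to rest and released, though I overran its rest stop and the wrist force briefly reached about 60 N.

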